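Clear the jewellery sorting board into the catch tray

TASK

Push the blue catch tray squarely up against the open end of the white sorting board, so that they touch. Then take the scraper block and, with its blade upright and bearing lightly on the board, a few newtons and never over 15 (how far the blade sticks out is not known: feel for the board), wipe all five loose pendants off that end into the tray without touching them with the gripper, and set the block back on its stand, blade down between the rails. Leave the tray standing against the board and everything else where it is.

Things in the scene. Friction and masses are not known exactly. Their poses are not given: they have to be found in the camera images.
- board: White raised sorting board fixed to the counter, 175 (its x) x 220 (its y), flat top 45 high. Origin: centre of its underside, on the counter. A light wood fence, 10 wide and 12 higher than the top, runs along each long side (at x = -82.5 and +82.5), leaving a 155 wide channel along y. Both ends (y = -110 and +110) are open; the catch tray belongs against the -y end.
- board_edge (a point): Middle of the top edge of the board's -y end, at the level of the board's top; axes as the board's.
- tray: Blue open catch tray, loose, 190 (its x) x 130 (its y) x 34 high, walls and floor 4 thick, 0.35 kg. Origin: centre of its underside. It stands on the counter beyond the board's -y end, some 40 to 100 short of it, its long side roughly facing that end.
- scraper: Scraper block, loose, about 0.25 kg: black foot 130 (its x) x 40 (its y) x 22 high, above it an orange upright grip rib 100 x 22 (y) up to 73 high; pinch the rib across y. Origin: centre of the foot's flat underside; z up. A steel blade, 130 x 8, its straight edge along x, sticks out 16 to 30 below the foot: set differently each time, the reading does not tell it. It is sprung, yielding 1 per 4 N.
- stand: Stand fixed to the counter: grey base 160 (x) x 100 (y) and two light wood rails along x, 40 high, each 22 wide, with a 20 gap between them along the middle (y = 0). Origin: centre of its underside. The block sits on it along x, the foot's underside on the rail tops at 40, the blade down in the gap.
- pendant0: Loose yellow domed pendant lying on the board, dome up: round, 40 across, 8 high in the middle but only 2 thick at its rim, 15 g. Origin: centre of its flat underside.
- pendant1: Loose red domed pendant lying on the board, dome up: round, 40 across, 8 high in the middle but only 2 thick at its rim, 15 g. Origin: centre of its flat underside.
- pendant2: Loose green glass domed pendant lying on the board, dome up: round, 40 across, 8 high in the middle but only 2 thick at its rim, 15 g. Origin: centre of its flat underside.
- pendant3: Loose yellow domed pendant lying on the board, dome up: round, 40 across, 8 high in the middle but only 2 thick at its rim, 15 g. Origin: centre of its flat underside.
- pendant4: Loose copper domed pendant lying on the board, dome up: round, 40 across, 8 high in the middle but only 2 thick at its rim, 15 g. Origin: centre of its flat underside.
- stapler: black desk stapler, 130 x 34 x 50, loose; leave alone. Origin: centre of its underside.
- magnifier: black hand magnifier lying flat, 160 long, 14 high, loose; leave alone. Origin: centre of its underside. The lens end is at its +x.
- bangle: brass bangle lying flat, 72 across, 14 high, loose; leave alone. Origin: centre of its underside.
- watch: wristwatch with brown strap lying flat, 145 long, 12 high, loose; leave alone. Origin: centre of its underside.
- pen_mug: blue mug, 76 across (handle beyond that, at its +y), 90 high, loose; leave alone. Origin: centre of its underside.
- tag_box: small open cardboard box of price tags, 100 x 75 x 35, loose; leave alone. Origin: centre of its underside.
There are look-alikes about, which are no part of the job. Of the things shaped like the tray, the blue one is meant.

How it is judged:
By the outcome, as a careful person would: the job done as asked, in the order asked, and still so for the second after the job is handed in, with the robot touching nothing.
It also fails if it takes over 70 s, if anything falls off the work surface, if the arm or the gripper's body presses on something with over 40 N, if the wrist force passes 120 N, or if a joint passes its speed limit or range.

ROBOT

A 6-joint arm with a two-finger parallel gripper is mounted at the origin on the work surface. World frame = base frame: x ahead of the robot, y to its left, z up, the work surface at z = 0. Lengths are in mm, angles in rad, forces in N, time in s.
With the tool pointing down it reaches from about 425 to 925 mm from the base axis. Payload 12.5 kg.
Tool frame: the origin (TCP) lies on the centre line of the jaws, within the pads' length; the fingertips stand 19 mm ahead of it and the grasp point (between the pads) is the TCP; z points along the fingers, x is the direction in which the jaws open and shut, and the axes are right-handed (so a half turn about z gives the same grasp; the last joint's range is limited). The gripper opens to 85 mm and grips with 20 to 120 N. Pads are 22 mm wide; open, the fingers measure 114 mm over their backs; the gripper's body (76 mm by 85 mm) begins 54 mm behind the grasp point. The pads swing forward as they close: fully open they stand 13 mm farther back than shut.
Start: joints at [-1.34, 0.491, 1.559, -0, 1.092, -0.106], TCP at [206.565, -589.893, 250.327] pointing down, gripper open.
Joint ranges: [-3.1, 3.1], [-0.84, 2.19], [0.05, 2.79], [-1.13, 4.28], [0.06, 2.93], [-2.69, 2.69]. Speed limits (rad/s): [2.22, 2.22, 2.79, 3.14, 3.14, 3.14].

INTERFACE

Orientations are given as a unit quaternion [w, x, y, z].
In Python, from workcell import r gives the robot as it stands.
- The arm moves only by the shell command python3 -m inch 'ROWS' [OPENING]. ROWS is JSON, a list that holds one entry, the list of rows, each a list of 4 numbers: the shift along the world's x, y, z in m, then the turn about the world's z in degrees. A call has exactly 8 rows; each row shifts and turns the pose as measured when the row begins; what a row does not reach is not made up. A row lasts 1/8 s, in which the tool goes at most 62.5 mm and 10.7 degrees, less where a joint would pass 70% of its speed; a pose out of reach is approached as far as the arm can. A call with a gripper value outside its range is refused whole. OPENING is the closure, from 0 (fully open) to 1 (shut), set as the call begins (- or left out, the last holds). The fingers move at their own pace and stop on an object; the grip force is fixed at half the most. Time passes only in rows, so rows that do not move let the fingers close, or fill a call up. It gives the time, the measured TCP pose, the force and the opening at its end, in the units of the state.
- r.observe(): the state, without advancing time (a new reading comes with each control period).
- r.camera(name): name is "side" or "top" or "wrist"; returns (picture, depth): 480x640x3 uint8, red, green, blue; 480x640 float32, mm along the optical axis (not along the pixel's ray), 0 where there is no reading.
- r.calibration(name): a dict with "fx", "fy", "cx", "cy" (pixels), "world_to_cam" (4x4, takes a point from world to camera coordinates). Camera axes: x right, y up, looking along -z (the intrinsics and any distortion apply to the point x, -y, -z); pixel columns grow to the right and rows downward; lengths in mm; the calibration is good to about 2 mm. A picture is of the moment at which its call begins: read the wrist's pose just before it. calibration takes no time and is no camera call; for the wrist camera it gives the pose at the moment of the call.
- r.finish_job(): hands the job in, once; it reports no verdict.
The state is a dict: "time_s": time; "joint_positions": joint angles; "qd": joint speeds; "effort": joint torques, N m; "tool_pos": TCP position; "ee_rot": TCP orientation; "ft_force": force on the tool from outside, world axes, zero at the start; "torque": the same for the moment, N m; "grip_width": finger opening in mm.
Only numpy, scipy, OpenCV 4.12 (cv2) and the standard library are available. Lean on these libraries where they do the work, as an engineer would, in place of code of your own. Each camera call takes 0.05 s, during which the arm holds its last target.

## Working session

There is one attempt and no reset: what is moved stays moved. The work goes in short steps, Python scripts to look and compute and a shell command to move; the robot and the scene stay as the last step left them, time stands still between calls to the robot, and variables do not carry over. Pictures are saved under pics/ and viewed, and the job is handed in when it is done.

```bash
ls; mkdir -p pics; python3 - <<'E'
from workcell import r
import cv2,numpy as np
s=r.observe();print(s)
for n in("top","side"):
    p,d=r.camera(n);cv2.imwrite(f"pics/{n}0.png",p[:,:,::-1]);np.savez(f"{n}0.npz",p=p,d=d)
    c=r.calibration(n);print(n,c,(d==0).mean())
E
```

```text
pics
{'time_s': 0.0, 'joint_positions': array([-1.33963682e+00,  4.91562225e-01,  1.55945387e+00, -2.27277648e-05,
        1.09170533e+00, -1.05612015e-01]), 'qd': array([ 6.54494914e-04, -3.54724291e-04,  1.51098225e-03, -2.09092784e-05,
       -7.47920897e-04, -3.63007220e-04]), 'effort': array([ 1.40458924e-03, -6.18442082e+01, -2.61590123e+01, -1.11263359e-04,
        4.11547429e-03, -2.77504705e-05]), 'tool_pos': array([ 206.487951  , -589.68435366,  249.72455057]), 'ee_rot': array([-3.65699261e-04,  8.15613625e-01, -5.78596661e-01, -4.29999516e-04]), 'ft_force': array([ 0.31052737, -0.11183612,  0.27222364]), 'torque': array([ 0.00977036, -0.02475216,  0.00510696]), 'grip_width': 85.44486947080846}
top {'fx': 610.4085743656848, 'fy': 610.4085743656848, 'cx': 324.1792837973363, 'cy': 234.32562580938367, 'world_to_cam': array([[ 2.11197099e-02, -9.99775709e-01,  1.57767972e-03,
        -5.36455725e+01],
       [ 9.97063682e-01,  2.11785473e-02,  7.35899698e-02,
        -4.77468412e+02],
       [-7.36068772e-02,  1.88483332e-05,  9.97287334e-01,
        -1.40607628e+03],
       [ 0.00000000e+00,  0.00000000e+00,  0.00000000e+00,
         1.00000000e+00]])} 0.004163411458333334
side {'fx': 546.4020531104927, 'fy': 546.4020531104927, 'cx': 326.2772292472451, 'cy': 237.3682800539647, 'world_to_cam': array([[ 6.59653318e-01, -7.51486899e-01, -1.11777221e-02,
        -3.52830048e+02],
       [ 3.60934143e-01,  3.03711791e-01,  8.81751492e-01,
        -2.26824002e+02],
       [-6.59229888e-01, -5.85684718e-01,  4.71581770e-01,
        -1.13684630e+03],
       [ 0.00000000e+00,  0.00000000e+00,  0.00000000e+00,
         1.00000000e+00]])} 0.00404296875
```

View pics/top0.png

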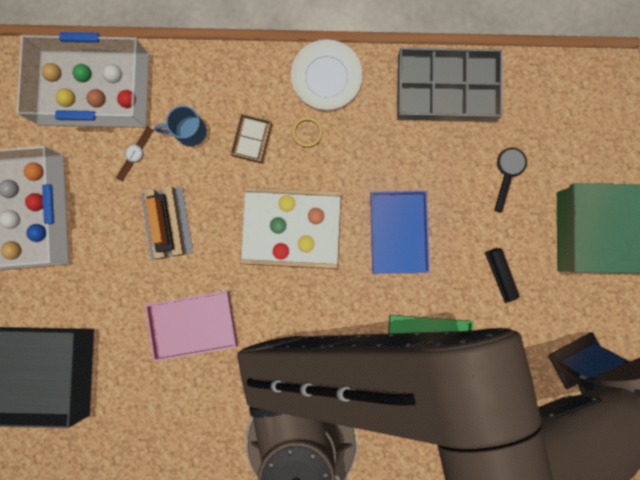

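View pics/side0.png

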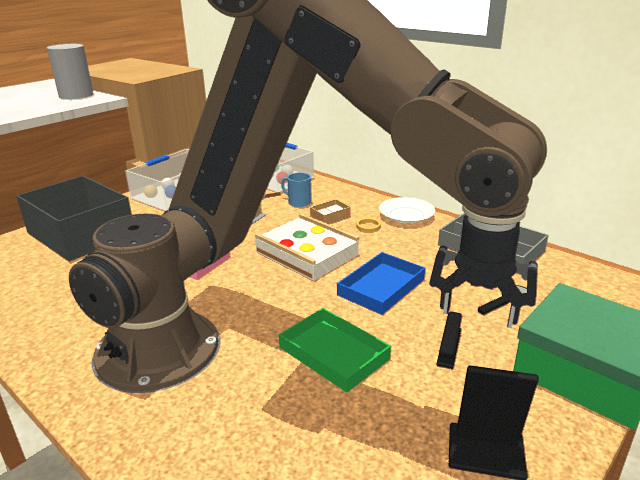

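```bash
cat > h.py <<'E'
import numpy as np,cv2
from workcell import r
def ray(c,u,v):
    W=np.linalg.inv(c["world_to_cam"]);d=np.array([(u-c["cx"])/c["fx"],-(v-c["cy"])/c["fy"],-1.])
    return W[:3,3],W[:3,:3]@d
def plane(c,u,v,z):
    o,d=ray(c,u,v);return o+d*(z-o[2])/d[2]
def cloud(c,D):
    v,u=np.mgrid[:480,:640];W=np.linalg.inv(c["world_to_cam"])
    P=np.stack([(u-c["cx"])/c["fx"]*D,-(v-c["cy"])/c["fy"]*D,-D],-1)
    return P@W[:3,:3].T+W[:3,3]
def rect(P2):
    (a,s,t)=cv2.minAreaRect(np.float32(P2));return np.round(a,1),np.round(s,1),round(t,2)
E
python3 - <<'E'
from h import *
z=np.load("top0.npz");p,d=z["p"],z["d"];c=r.calibration("top");P=cloud(c,d)
hsv=cv2.cvtColor(p,cv2.COLOR_RGB2HSV);H,S,V=[hsv[...,i].astype(int) for i in range(3)]
def box(u0,v0,u1,v1):
    m=np.zeros((480,640),bool);m[v0:v1,u0:u1]=1;return m
def rep(n,m,zl,zh):
    m=m&(P[...,2]>zl)&(P[...,2]<zh)
    m=cv2.morphologyEx(m.astype(np.uint8),cv2.MORPH_OPEN,np.ones((2,2)))>0
    Q=P[m];print(n,m.sum(),"z",np.round(np.percentile(Q[:,2],[5,50,95]),1),rect(Q[:,:2]))
rep("tray",box(355,180,440,285)&(H>100)&(H<130)&(S>120),2,60)
rep("trayrim",box(355,180,440,285)&(H>100)&(H<130)&(S>120),28,60)
rep("board",box(235,185,350,275),38,90)
b=box(235,185,350,275)
for n,m in (("yel",(H>20)&(H<34)&(S>120)),("grn",(H>50)&(H<90)&(S>60)),("red",((H<4)|(H>174))&(S>150)),("cop",(H>4)&(H<14)&(S>100))):
    k,l,st,ce=cv2.connectedComponentsWithStats((m&b).astype(np.uint8))
    for i in range(1,k):
        if st[i][4]>60:
            print(n,st[i],np.round(plane(c,*ce[i],49),1))
s=box(138,180,198,265)
rep("stand",s,25,55);rep("scraper top",s,65,140);rep("rib",s&(H>5)&(H<16)&(S>150),70,140); rep("foot",s,55,75)
q=P[180:265,138:198,2];print(np.histogram(q,bins=range(-10,150,10)))
cv2.imwrite("pics/zoom.png",cv2.resize(p[180:275,135:350,::-1],None,fx=3.5,fy=3.5,interpolation=2))
E
```

```text
tray 854 z [-2.4  3.1 10.1] (array([ 476.6, -159.5]), array([183.3, 250.2]), 5.34)Traceback (most recent call last):
  File "<stdin>", line 11, in <module>
  File "<stdin>", line 9, in rep
    return _quantile_unchecked(
        a, q, axis, out, overwrite_input, method, keepdims, weights)
    return _ureduce(a,
                    func=_quantile_ureduce_func,
    ...<5 lines>...
                    overwrite_input=overwrite_input,
                    method=method)
    r = func(a, **kwargs)
    result = _quantile(arr,
                       quantiles=q,
    ...<2 lines>...
                       out=out,
                       weights=wgt)
    slices_having_nans = np.isnan(arr[-1, ...])
                                  ~~~^^^^^^^^^
IndexError: index -1 is out of bounds for axis 0 with size 0
```

```bash
python3 - <<'E'
from h import *
z=np.load("top0.npz");p,d=z["p"],z["d"];c=r.calibration("top");P=cloud(c,d)
print(sorted(c))
for u,v in [(400,232),(372,232),(265,210),(291,194),(155,225),(168,222),(180,220),(220,280),(330,300),(500,200)]:
    print(u,v,p[v,u],d[v,u],np.round(P[v,u],1))
cv2.imwrite("pics/zoom.png",cv2.resize(p[180:275,135:350,::-1],None,fx=3.5,fy=3.5,interpolation=2))
cv2.imwrite("pics/zoomt.png",cv2.resize(p[170:290,350:450,::-1],None,fx=5,fy=5,interpolation=2))
E
```

```text
['cx', 'cy', 'fx', 'fy', 'world_to_cam']
400 232 [ 71 105 169] 1440.2296 [ 489.  -222.3    1.8]
372 232 [ 92 101 146] 1412.7582 [ 485.4 -154.1   29.1]
265 210 [192 194 183] 1400.8575 [529.6  93.4  44.3]
291 194 [162 157 141] 1404.9092 [568.   34.8  43.1]
155 225 [188 135  71] 1331.7301 [484.2 325.9 110.3]
168 222 [35 32 30] 1388.0675 [496.3 312.1  54.7]
180 220 [88 85 84] 1443.7681 [ 5.066e+02  2.981e+02 -4.000e-01]
220 280 [179 140 101] 1432.8616 [3.671e+02 1.987e+02 2.000e-01]
330 300 [181 142 103] 1425.7511 [326.  -60.4   4.3]
500 200 [42 42 42] 1431.9032 [ 568.1 -454.2   16. ]
```

View pics/zoom.png

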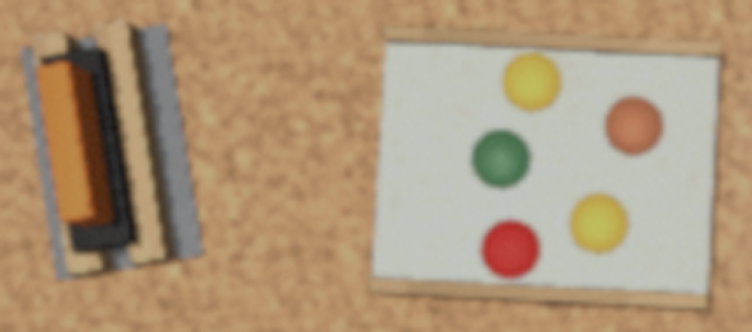

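View pics/zoomt.png

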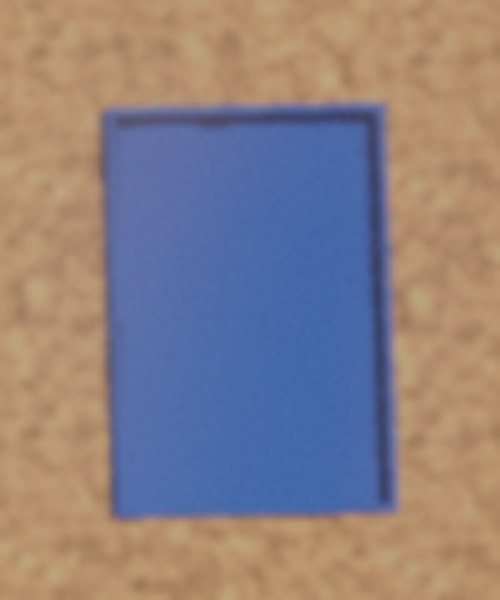

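```bash
cat > meas.py <<'E'
from h import *
def measure(p,c,what=("tray","board","pend","rib")):
    hsv=cv2.cvtColor(p,cv2.COLOR_RGB2HSV);H,S,V=[hsv[...,i].astype(int) for i in range(3)]
    def rep(n,m,z,bx,op=1):
        b=np.zeros((480,640),bool);b[bx[1]:bx[3],bx[0]:bx[2]]=1
        m=(m&b).astype(np.uint8)
        k,l,st,ce=cv2.connectedComponentsWithStats(m);i=1+np.argmax(st[1:,4]);m=(l==i).astype(np.uint8)
        ct=max(cv2.findContours(m,0,2)[0],key=cv2.contourArea)
        bp=cv2.boxPoints(cv2.minAreaRect(ct))
        Q=np.array([plane(c,u,v,z)[:2] for u,v in ct[:,0]])
        a,s,t=rect(Q);print(n,st[i],a,s,t)
        print("  corners",np.round(cv2.boxPoints(cv2.minAreaRect(np.float32(Q))),1).tolist())
    if "tray" in what: rep("tray",(H>100)&(H<130)&(S>90),34,(330,170,450,300))
    if "board" in what: rep("board white",(S<40)&(V>140),45,(230,180,350,275)); rep("board all",((S<40)&(V>140))|(S<70),50,(230,180,350,275))
    if "rib" in what: rep("rib",(H>4)&(H<18)&(S>175)&(V>150),113,(135,170,200,270))
    if "stand" in what: rep("stand",(S<60)&(V>70),0,(135,170,200,270))
    if "pend" in what:
      b=np.zeros((480,640),bool);b[185:275,235:450]=1
      for n,m in (("yel",(H>20)&(H<34)&(S>120)),("grn",(H>50)&(H<90)&(S>60)),("red",((H<5)|(H>174))&(S>150)),("cop",(H>4)&(H<12)&(S>90))):
        k,l,st,ce=cv2.connectedComponentsWithStats((m&b).astype(np.uint8))
        for i in range(1,k):
          if st[i][4]>60: print(n,st[i],np.round(plane(c,*ce[i],49)[:2],1))
if __name__=="__main__":
    z=np.load("top0.npz");measure(z["p"],r.calibration("top"),("tray","board","pend","rib","stand"))
    q=z["p"];hs=cv2.cvtColor(q,cv2.COLOR_RGB2HSV)
    for u,v in [(155,225),(158,230),(162,232),(165,230),(172,215),(184,230)]:print(u,v,hs[v,u])
E
python3 meas.py
```

```text
tray [ 372  192   57   81 4347] [ 486.7 -217.2] [185.7 127.1] 2.09
  corners [[391.6000061035156, -157.0], [396.20001220703125, -284.1000061035156], [581.7999877929688, -277.29998779296875], [577.2000122070312, -150.3000030517578]]
board white [ 241  192   99   72 5278] [491.2  34. ] [219.3 155.9] 88.29
  corners [[410.0, -73.30000305175781], [565.9000244140625, -77.9000015258789], [572.4000244140625, 141.1999969482422], [416.6000061035156, 145.89999389648438]]
board all [ 241  191  100   74 5618] [490.6  33.4] [221.5 157.7] 88.39
  corners [[408.70001220703125, -75.0999984741211], [566.2999877929688, -79.5999984741211], [572.5999755859375, 141.89999389648438], [414.8999938964844, 146.3000030517578]]
rib [155 203   1   4   4] [528.9 327. ] [6.6 0. ] -177.62
  corners [[532.2000122070312, 327.20001220703125], [532.2000122070312, 327.20001220703125], [525.5999755859375, 326.8999938964844], [525.5999755859375, 326.8999938964844]]
stand [175 187  18  67 549] [506.6 290.6] [158.9  19.3] 11.23
  corners [[426.79998779296875, 284.6000061035156], [430.6000061035156, 265.6000061035156], [586.5, 296.6000061035156], [582.7000122070312, 315.5]]
yel [279 196  16  15 185] [546.3  44.6]
yel [299 236  15  16 181] [454.5  -1.7]
grn [271 218  15  15 172] [495.6  63.2]
red [273 244  15  15 172] [436.7  55.4]
cop [308 208  16  16 189] [518.9 -22.7]
155 225 [ 16 159 188]
158 230 [ 15 162 184]
162 232 [ 11 199  86]
165 230 [ 10 152  57]
172 215 [ 18  88 189]
184 230 [105   4 132]
```

```bash
sed -i 's/(H>4)&(H<18)&(S>175)&(V>150)/(H>4)\&(H<18)\&(S>135)\&(V>140)/' meas.py; python3 meas.py|grep -A1 -E "rib|stand"; python3 -m inch '[[[0.04,0.04,-0.01,10],[0.04,0.04,-0.01,10],[0.04,0.04,-0.01,10],[0.04,0.04,-0.01,10],[0.04,0.04,-0.01,10],[0.04,0.04,-0.01,10],[0.04,0.04,-0.01,9],[0,0,0,0]]]' 0
```

```text
rib [146 198  16  46 418] [494.5 329.5] [99.2 20.2] 11.44
  corners [[443.8999938964844, 329.6000061035156], [447.8999938964844, 309.79998779296875], [545.2000122070312, 329.3999938964844], [541.2000122070312, 349.20001220703125]]
stand [175 187  18  67 549] [506.6 290.6] [158.9  19.3] 11.23
  corners [[426.79998779296875, 284.6000061035156], [430.6000061035156, 265.6000061035156], [586.5, 296.6000061035156], [582.7000122070312, 315.5]]
time_s: 1.1
tool_pos: [492.6, -300.0, 175.3]
ee_rot: [-0.001, 1.0, 0.004, -0.001]
ft_force: [-0.8, -0.2, -0.0]
grip_width: 85.5
```

```bash
python3 -m inch '[[[-0.006,-0.014,0,-2],[0,0,-0.045,0],[0,0,-0.045,0],[0,0,-0.04,0],[0,0,-0.015,0],[0,0.01,0,0],[0,0.01,0,0],[0,0,0,0]]]'
```

```text
time_s: 2.1
tool_pos: [482.1, -303.7, 31.1]
ee_rot: [0.002, 1.0, -0.025, 0.002]
ft_force: [-0.5, -0.9, 0.5]
grip_width: 85.3
```

```bash
python3 -m inch '[[[0.004,0,0,1.2],[0,0.012,0,0],[0,0.012,0,0],[0,0.012,0,0],[0,0.012,0,0],[0,0.012,0,0],[0,0,0,0],[0,0,0,0]]]'; python3 - <<'E'
from h import *
s=r.observe();print(s["tool_pos"],s["ee_rot"],s["ft_force"],s["torque"])
p,d=r.camera("top");cv2.imwrite("pics/t1.png",cv2.resize(p[150:310,230:470,::-1],None,fx=3.3,fy=3.3))
p,d=r.camera("side");cv2.imwrite("pics/s1.png",p[150:400,200:600,::-1])
E
```

```text
time_s: 3.1
tool_pos: [487.3, -239.2, 32.9]
ee_rot: [0.003, 1.0, -0.013, 0.003]
ft_force: [0.2, -0.4, -0.9]
grip_width: 85.4
[ 487.34416119 -239.24298101   32.93309534] [ 0.00301388  0.99990676 -0.01300816  0.00285871] [ 0.20310575 -0.44185103 -0.88459008] [ 0.01215781  0.00635703 -0.02620098]
```

View pics/t1.png

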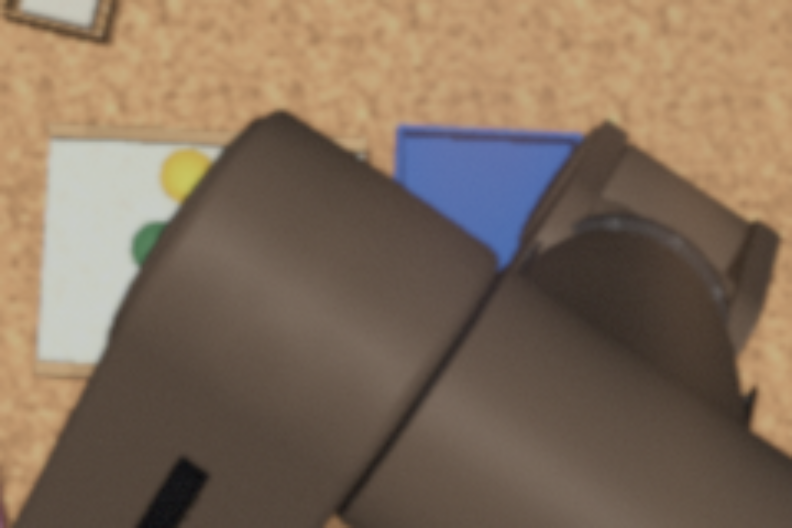

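View pics/s1.png

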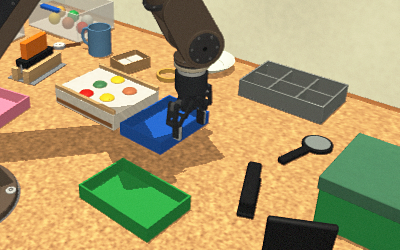

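```bash
python3 -m inch '[[[-0.001,0.008,-0.004,0],[0,0.006,0,0],[0,0.003,0,0],[0,0.002,0,0],[0,0.002,0,0],[0,0.002,0,0],[0,0.0,0,0],[0,0,0,0]]]'
```

```text
time_s: 4.2
tool_pos: [487.0, -217.2, 29.2]
ee_rot: [0.004, 1.0, -0.014, 0.004]
ft_force: [-0.4, -2.9, 0.4]
grip_width: 85.4
```

```bash
python3 -m inch '[[[0,0.002,0,0],[0,0.002,0,0],[0,0.002,0,0],[0,0.002,0,0],[0,0.002,0,0],[0,0.002,0,0],[0,0.002,0,0],[0,0.002,0,0]]]'; python3 - <<'E'
from h import *
p,d=r.camera("top");cv2.imwrite("pics/t2.png",cv2.resize(p[150:310,230:470,::-1],None,fx=3.3,fy=3.3))
p,d=r.camera("side");cv2.imwrite("pics/s2.png",cv2.resize(p[200:320,240:440,::-1],None,fx=4,fy=4))
E
```

```text
time_s: 5.2
tool_pos: [487.1, -216.2, 29.8]
ee_rot: [0.012, 1.0, -0.014, 0.008]
ft_force: [-5.3, -21.5, -2.5]
grip_width: 85.2
```

View pics/t2.png

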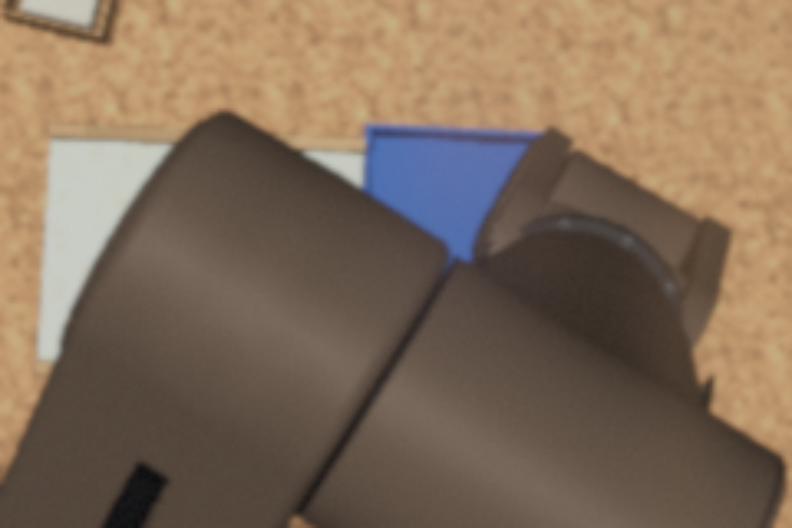

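View pics/s2.png

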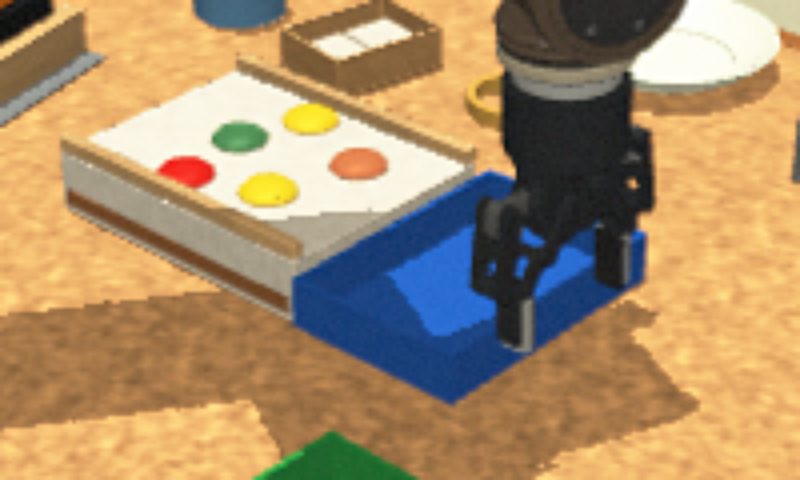

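```bash
python3 -m inch '[[[0,-0.012,0,0],[0,-0.015,0,0],[0,0,0.05,0],[0,0,0.06,0],[0,0.03,0.05,10],[0,0.05,0.02,10],[0,0.055,0,10],[0,0.055,0,10]]]' && python3 -m inch '[[[0,0.055,0,10],[0,0.055,0,10],[0,0.055,0,10],[0,0.055,0,10],[0,0.055,0,10],[0,0.05,0,10],[0,0.05,0,3],[0,0,0,0]]]'; python3 - <<'E'
from h import *
p,d=r.camera("top");cv2.imwrite("pics/t3.png",cv2.resize(p[150:310,130:470,::-1],None,fx=2.35,fy=2.35));np.savez("t3.npz",p=p)
p,d=r.camera("wrist");cv2.imwrite("pics/w3.png",p[:,:,::-1]);np.savez("w3.npz",p=p,d=d,**r.calibration("wrist"))
E
```

```text
time_s: 6.3
tool_pos: [485.9, -54.4, 215.2]
ee_rot: [0.009, 0.942, 0.335, 0.01]
ft_force: [-0.2, 0.1, -0.1]
grip_width: 85.8
time_s: 7.3
tool_pos: [485.1, 334.2, 216.1]
ee_rot: [0.001, 0.612, 0.791, 0.014]
ft_force: [0.0, 0.1, -0.5]
grip_width: 85.3
```

View pics/t3.png

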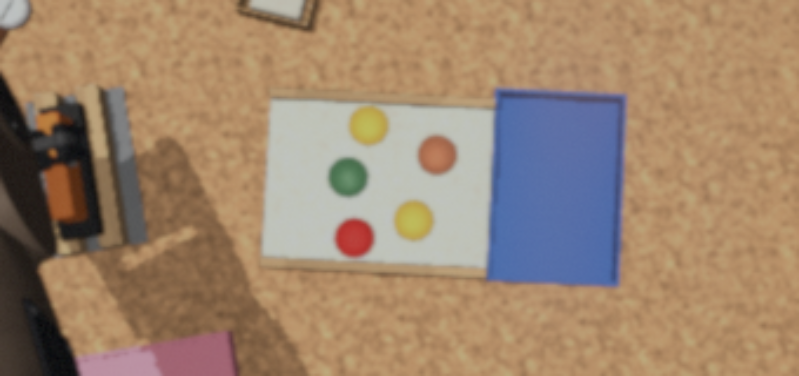

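View pics/w3.png

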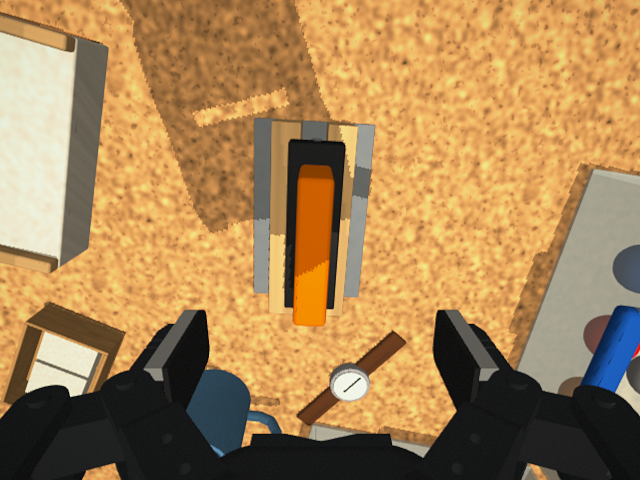

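```bash
python3 - <<'E'
from h import *
from scipy.spatial.transform import Rotation as Ro
s=r.observe();q=s["ee_rot"];R=Ro.from_quat([q[1],q[2],q[3],q[0]]).as_matrix();print(s["tool_pos"],q,R[:,2],s["joint_positions"],s["qd"])
z=np.load("w3.npz");p,d=z["p"],z["d"];c={k:z[k] for k in("fx","fy","cx","cy","world_to_cam")};P=cloud(c,d)
hsv=cv2.cvtColor(p,cv2.COLOR_RGB2HSV);H,S,V=[hsv[...,i].astype(int) for i in range(3)]
m=(H<18)&(S>200)&(V>120);m[:130]=0;m[340:]=0;m[:,:280]=0;m[:,350:]=0
print(m.sum(),np.percentile(P[m][:,2],[5,25,50,75,95]))
Q=np.array([plane(c,u,v,113)[:2] for v,u in np.argwhere(m)]);print("rib",rect(Q))
t=m&(P[...,2]>100);print("depth rib",rect(P[t][:,:2]),np.median(P[t],0))
x=(S<70)&(V>60);x[:110]=0;x[305:]=0;x[:,:250]=0;x[:,380:]=0
Q=P[x&(P[...,2]<45)];print("grey",rect(Q[:,:2]),np.median(Q[:,2]))
f=(V<60)&(S<120);f[:130]=0;f[310:]=0;f[:,:280]=0;f[:,350:]=0
print("foot",np.median(P[f][:,2]),rect(P[f][:,:2]))
E
```

```text
[485.18827769 331.72907216 216.15235683] [0.00089177 0.61291234 0.79003139 0.01371351] [ 0.01821941  0.02057505 -0.99962229] [ 0.48340851  0.46607032  1.70793607  0.01205571  0.94192175 -1.34552185] [-0.02865863 -0.01139302  0.0143144  -0.00312518 -0.00477418  0.00320975]
4763 [ 96.64385381 112.58741851 113.21372291 113.73191369 114.40364264]
rib (array([491. , 329.9]), array([105.6,  21.6]), 11.35)
depth rib (array([474.2, 326.6]), array([141.4,  21.8]), 11.32) [481.8121601  328.16755296 113.27001764]
grey (array([499., 329.]), array([159.4,  99.5]), 11.15) 4.507956141352963
foot 62.448816598703274 (array([481.6, 328. ]), array([156.4,  39.2]), 11.38)
```

```bash
cat > st.py <<'E'
from h import *
from scipy.spatial.transform import Rotation as Ro
s=r.observe();q=s["ee_rot"];R=Ro.from_quat([q[1],q[2],q[3],q[0]]).as_matrix()
print(s["time_s"],np.round(s["tool_pos"],1),"jaw",round(np.degrees(np.arctan2(R[1,0],R[0,0])),2),"tilt z",np.round(np.degrees(R[:2,2]),2),"F",np.round(s["ft_force"],1),"T",np.round(s["torque"],2),"w",round(s["grip_width"],1))
E
python3 -m inch '[[[0.005,-0.001,0,-2],[0.004,-0.001,0,-1],[0,0,-0.02,0],[0,0,-0.02,0],[0,0,-0.02,0],[0,0,-0.015,0],[0,0,0,0],[0,0,0,0]]]'; python3 st.py
```

```text
time_s: 8.4
tool_pos: [498.5, 323.5, 140.9]
ee_rot: [0.002, 0.64, 0.768, 0.015]
ft_force: [0.2, 0.1, -0.6]
grip_width: 85.4
8.4 [498.5 323.5 140.9] jaw 100.41 tilt z [1.25 1.16] F [ 0.2  0.1 -0.6] T [ 0.02 -0.    0.  ] w 85.4
```

```bash
python3 -m inch '[[[-0.002,0.003,0,1],[-0.002,0.003,0,0],[0,0,0,0],[0,0,-0.015,0],[0,0,-0.015,0],[0,0,-0.012,0],[0,0,0,0],[0,0,0,0]]]'; python3 st.py
```

```text
time_s: 9.4
tool_pos: [494.2, 330.1, 96.4]
ee_rot: [0.002, 0.633, 0.774, 0.015]
ft_force: [0.2, -0.6, 0.5]
grip_width: 85.5
9.4 [494.2 330.1  96.4] jaw 101.49 tilt z [1.26 1.2 ] F [ 0.2 -0.6  0.5] T [ 0.   -0.02 -0.02] w 85.5
```

```bash
python3 -m inch '[[[0,0,-0.006,0],[0,0,-0.002,0],[0,0,0,0],[0,0,0,0],[0,0,0,0],[0,0,0,0],[0,0,0,0],[0,0,0,0]]]' && python3 st.py && python3 -m inch '[[[0,0,0,0],[0,0,0,0],[0,0,0,0],[0,0,0,0],[0,0,0,0],[0,0,0,0],[0,0,0,0],[0,0,0,0]]]' 1; python3 st.py
```

```text
time_s: 10.4
tool_pos: [494.6, 330.3, 89.0]
ee_rot: [0.002, 0.633, 0.774, 0.016]
ft_force: [0.6, -0.1, 0.4]
grip_width: 85.2
10.4 [494.6 330.3  89. ] jaw 101.49 tilt z [1.37 1.25] F [ 0.6 -0.1  0.4] T [0.03 0.01 0.03] w 85.2
time_s: 11.4
tool_pos: [494.6, 330.3, 89.1]
ee_rot: [0.002, 0.633, 0.774, 0.016]
ft_force: [-0.4, 0.1, 0.5]
grip_width: 21.7
11.4 [494.6 330.3  89.1] jaw 101.5 tilt z [1.37 1.25] F [-0.4  0.1  0.5] T [-0.08  0.03 -0.07] w 21.7
```

```bash
python3 -m inch '[[[0,0,0.008,0],[0,0,0.015,0],[0,0,0.02,0],[0,0,0.02,0],[0,0,0.015,0],[0,0,0.005,0],[0,0,0,0],[0,0,0,0]]]' && python3 st.py && python3 -m inch '[[[0,-0.02,0,-2],[0,-0.03,0,-2],[0,-0.035,0,-2],[0,-0.035,0,-2],[0,-0.035,0,-2],[0,-0.035,0,-2],[0,-0.02,0,-1],[0,0,0,0]]]'; python3 st.py;  python3 - <<'E'
from h import *
p,d=r.camera("side");cv2.imwrite("pics/s4.png",cv2.resize(p[150:320,150:420,::-1],None,fx=2.9,fy=2.9))
E
```

```text
time_s: 12.4
tool_pos: [493.8, 329.8, 177.3]
ee_rot: [0.002, 0.633, 0.774, 0.016]
ft_force: [0.1, -0.0, -3.0]
grip_width: 21.3
12.4 [493.8 329.8 177.3] jaw 101.49 tilt z [1.31 1.22] F [ 0.1 -0.  -3. ] T [-0.05  0.03 -0.03] w 21.3
time_s: 13.4
tool_pos: [490.0, 107.0, 173.4]
ee_rot: [0.002, 0.723, 0.691, 0.012]
ft_force: [-0.0, 0.2, -2.2]
grip_width: 21.4
13.4 [490.  107.  173.4] jaw 87.46 tilt z [1.13 0.74] F [-0.   0.2 -2.2] T [-0.02 -0.01 -0.01] w 21.4
```

View pics/s4.png

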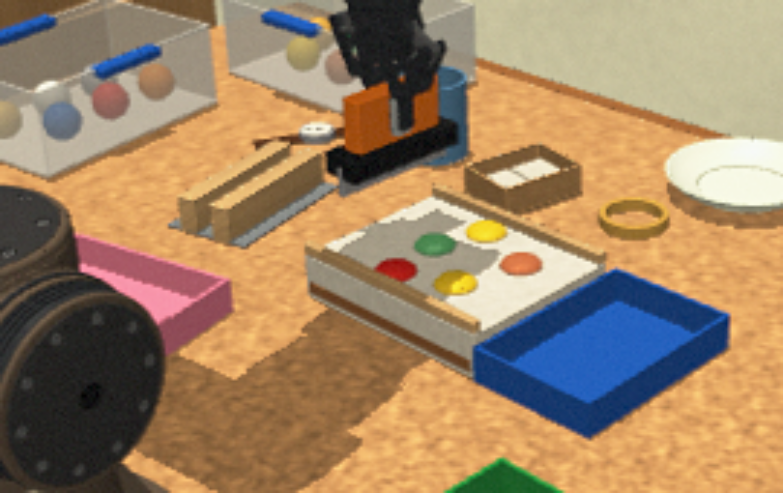

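```bash
python3 -m inch '[[[0.003,0.002,-0.01,0.8],[0,0,-0.012,0],[0,0,-0.01,0],[0,0,-0.008,0],[0,0,-0.003,0],[0,0,0,0],[0,0,0,0],[0,0,0,0]]]'; python3 st.py;python3 st.py;  python3 - <<'E'
from h import *
p,d=r.camera("side");cv2.imwrite("pics/s5.png",cv2.resize(p[190:290,220:370,::-1],None,fx=5,fy=5))
E
```

```text
time_s: 14.45
tool_pos: [492.7, 111.6, 126.6]
ee_rot: [0.002, 0.716, 0.698, 0.011]
ft_force: [-0.3, 1.1, -2.5]
grip_width: 21.6
14.45 [492.7 111.6 126.6] jaw 88.52 tilt z [1.06 0.77] F [-0.3  1.1 -2.5] T [-0.03  0.05  0.04] w 21.6
14.45 [492.7 111.6 126.6] jaw 88.52 tilt z [1.06 0.77] F [-0.3  1.1 -2.5] T [-0.03  0.05  0.04] w 21.6
```

View pics/s5.png

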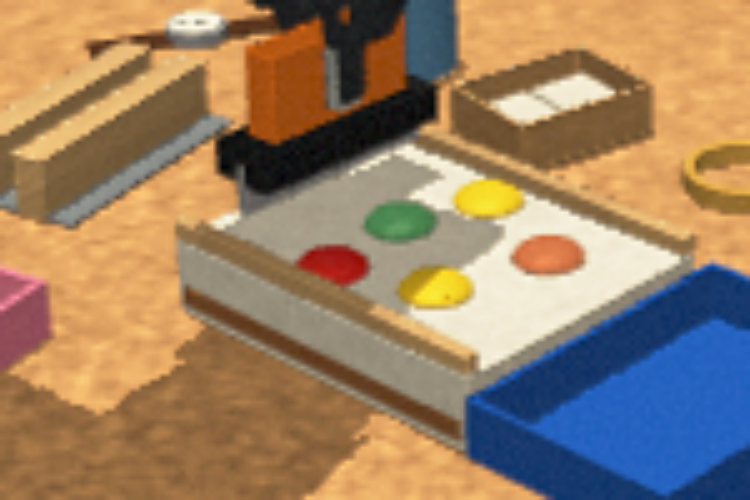

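```bash
python3 -m inch '[[[0,0,-0.001,0],[0,0,-0.001,0],[0,0,-0.001,0],[0,0,0,0],[0,0,0,0],[0,0,0,0],[0,0,0,0],[0,0,0,0]]]'; python3 st.py
```

```text
time_s: 15.5
tool_pos: [492.8, 111.6, 123.8]
ee_rot: [0.002, 0.716, 0.698, 0.012]
ft_force: [-1.8, -0.3, -2.2]
grip_width: 21.7
15.5 [492.8 111.6 123.8] jaw 88.51 tilt z [1.1  0.77] F [-1.8 -0.3 -2.2] T [-0.02  0.02 -0.02] w 21.7
```

```bash
python3 -m inch '[[[0,0,-0.001,0],[0,0,-0.001,0],[0,0,-0.001,0],[0,0,0,0],[0,0,0,0],[0,0,0,0],[0,0,0,0],[0,0,0,0]]]'; python3 st.py
```

```text
time_s: 16.5
tool_pos: [492.9, 111.6, 120.6]
ee_rot: [0.002, 0.716, 0.698, 0.012]
ft_force: [-0.4, -0.5, -2.9]
grip_width: 21.1
16.5 [492.9 111.6 120.6] jaw 88.51 tilt z [1.1  0.77] F [-0.4 -0.5 -2.9] T [-0.03 -0.04  0.02] w 21.1
```

```bash
python3 -m inch '[[[0,0,-0.001,0],[0,0,-0.001,0],[0,0,-0.001,0],[0,0,0,0],[0,0,0,0],[0,0,0,0],[0,0,0,0],[0,0,0,0]]]'; python3 st.py
```

```text
time_s: 17.5
tool_pos: [492.9, 111.6, 117.3]
ee_rot: [0.002, 0.716, 0.698, 0.012]
ft_force: [0.1, 0.3, -3.2]
grip_width: 21.4
17.5 [492.9 111.6 117.3] jaw 88.51 tilt z [1.1  0.77] F [ 0.1  0.3 -3.2] T [-0.01 -0.01  0.03] w 21.4
```

```bash
python3 -m inch '[[[0,0,-0.001,0],[0,0,-0.001,0],[0,0,-0.0005,0],[0,0,0,0],[0,0,0,0],[0,0,0,0],[0,0,0,0],[0,0,0,0]]]'; python3 st.py
```

```text
time_s: 18.5
tool_pos: [492.9, 111.6, 114.7]
ee_rot: [0.002, 0.716, 0.698, 0.012]
ft_force: [0.6, -0.1, -2.5]
grip_width: 21.2
18.5 [492.9 111.6 114.7] jaw 88.51 tilt z [1.1  0.77] F [ 0.6 -0.1 -2.5] T [ 0.03  0.03 -0.05] w 21.2
```

```bash
python3 -m inch '[[[0,0,-0.001,0],[0,0,-0.001,0],[0,0,0,0],[0,0,0,0],[0,0,0,0],[0,0,0,0],[0,0,0,0],[0,0,0,0]]]'; python3 st.py;python3 - <<'E'
from h import *
p,d=r.camera("side");cv2.imwrite("pics/s6.png",cv2.resize(p[190:290,220:370,::-1],None,fx=5,fy=5))
E
```

```text
time_s: 19.5
tool_pos: [492.9, 111.6, 112.5]
ee_rot: [0.002, 0.716, 0.698, 0.012]
ft_force: [0.2, -0.0, -3.6]
grip_width: 21.2
19.5 [492.9 111.6 112.5] jaw 88.52 tilt z [1.1  0.77] F [ 0.2 -0.  -3.6] T [-0.01  0.02 -0.04] w 21.2
```

View pics/s6.png

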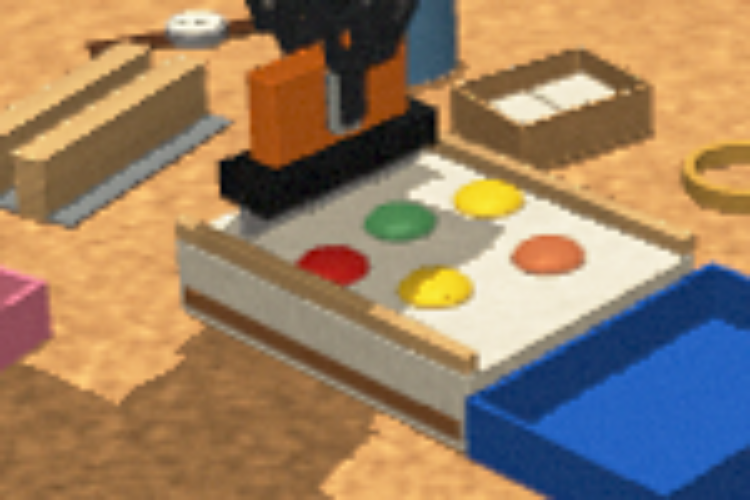

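```bash
python3 -m inch '[[[0,0,-0.001,0],[0,0,-0.001,0],[0,0,0,0],[0,0,0,0],[0,0,0,0],[0,0,0,0],[0,0,0,0],[0,0,0,0]]]'; python3 st.py
```

```text
time_s: 20.55
tool_pos: [492.9, 111.6, 110.6]
ee_rot: [0.002, 0.716, 0.698, 0.012]
ft_force: [0.2, -0.1, -0.8]
grip_width: 21.2
20.55 [492.9 111.6 110.6] jaw 88.51 tilt z [1.12 0.78] F [ 0.2 -0.1 -0.8] T [0.03 0.08 0.04] w 21.2
```

```bash
python3 -m inch '[[[0,0,-0.0005,0],[0,0,0,0],[0,-0.004,0,0],[0,-0.006,0,0],[0,-0.006,0,0],[-0.001,-0.006,0,0],[0,-0.006,0,0],[0,-0.002,0,0]]]'; python3 st.py
```

```text
time_s: 21.55
tool_pos: [492.3, 79.4, 110.3]
ee_rot: [0.002, 0.716, 0.698, 0.012]
ft_force: [0.3, 1.4, -1.5]
grip_width: 21.1
21.55 [492.3  79.4 110.3] jaw 88.51 tilt z [1.2  0.79] F [ 0.3  1.4 -1.5] T [ 0.18 -0.09  0.11] w 21.1
```

```bash
python3 -m inch '[[[0,0,-0.0007,0],[0,0,0,0],[0,-0.004,0,0],[0,-0.006,0,0],[0,-0.006,0,0],[-0.001,-0.006,0,0],[0,-0.004,0,0],[0,0,0,0]]]'; python3 st.py;python3 - <<'E'
from h import *
p,d=r.camera("side");cv2.imwrite("pics/s7.png",cv2.resize(p[190:290,220:370,::-1],None,fx=5,fy=5))
E
```

```text
time_s: 22.55
tool_pos: [491.4, 51.5, 109.9]
ee_rot: [0.003, 0.716, 0.698, 0.013]
ft_force: [-0.1, 1.1, 0.6]
grip_width: 21.4
22.55 [491.4  51.5 109.9] jaw 88.49 tilt z [1.24 0.8 ] F [-0.1  1.1  0.6] T [ 0.2  -0.16  0.02] w 21.4
```

View pics/s7.png

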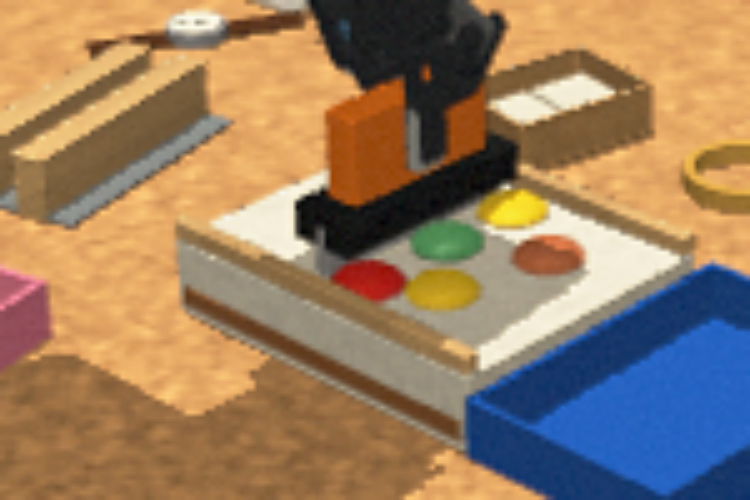

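```bash
python3 -m inch '[[[0,-0.003,-0.0003,0],[0,-0.006,0,0],[0,-0.006,0,0],[-0.001,-0.006,0,0],[0,-0.006,0,0],[0,-0.006,0,0],[-0.001,-0.006,0,0],[0,-0.006,0,0]]]'; python3 st.py
```

```text
time_s: 23.6
tool_pos: [489.3, 4.0, 109.7]
ee_rot: [0.003, 0.716, 0.698, 0.013]
ft_force: [-0.5, 2.1, 1.9]
grip_width: 20.8
23.6 [489.3   4.  109.7] jaw 88.53 tilt z [1.26 0.81] F [-0.5  2.1  1.9] T [ 0.47 -0.13  0.02] w 20.8
```

```bash
python3 -m inch '[[[0,-0.006,0,0],[0,-0.006,0,0],[0,-0.006,0,0],[0,-0.006,0,0],[0,-0.006,0,0],[0,-0.006,0,0],[-0.0005,-0.006,0,0],[0,-0.004,0,0]]]'; python3 st.py;python3 - <<'E'
from h import *
p,d=r.camera("side");cv2.imwrite("pics/s8.png",cv2.resize(p[190:320,220:420,::-1],None,fx=4,fy=4))
E
```

```text
time_s: 24.6
tool_pos: [488.6, -45.4, 109.6]
ee_rot: [0.002, 0.716, 0.698, 0.013]
ft_force: [0.3, 3.5, 1.6]
grip_width: 21.4
24.6 [488.6 -45.4 109.6] jaw 88.51 tilt z [1.23 0.81] F [0.3 3.5 1.6] T [ 0.51 -0.12  0.04] w 21.4
```

View pics/s8.png

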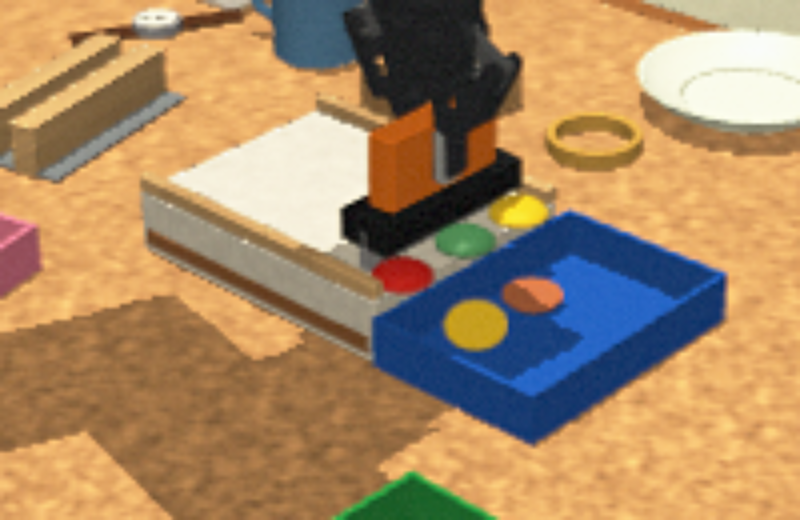

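```bash
python3 -m inch '[[[0,-0.005,0,0],[0,-0.006,0,0],[0,-0.006,0,0],[0,-0.006,0,0],[0,-0.006,0,0],[0,-0.006,0,0],[0,-0.004,0,0],[0,0,0,0]]]'; python3 st.py;python3 - <<'E'
from h import *
p,d=r.camera("side");cv2.imwrite("pics/s9.png",cv2.resize(p[190:320,220:420,::-1],None,fx=4,fy=4))
E
```

```text
time_s: 25.65
tool_pos: [488.1, -87.8, 109.0]
ee_rot: [0.002, 0.716, 0.698, 0.012]
ft_force: [0.3, -0.2, -2.4]
grip_width: 21.3
25.65 [488.1 -87.8 109. ] jaw 88.5 tilt z [1.15 0.81] F [ 0.3 -0.2 -2.4] T [ 0.01 -0.01  0.01] w 21.3
```

View pics/s9.png

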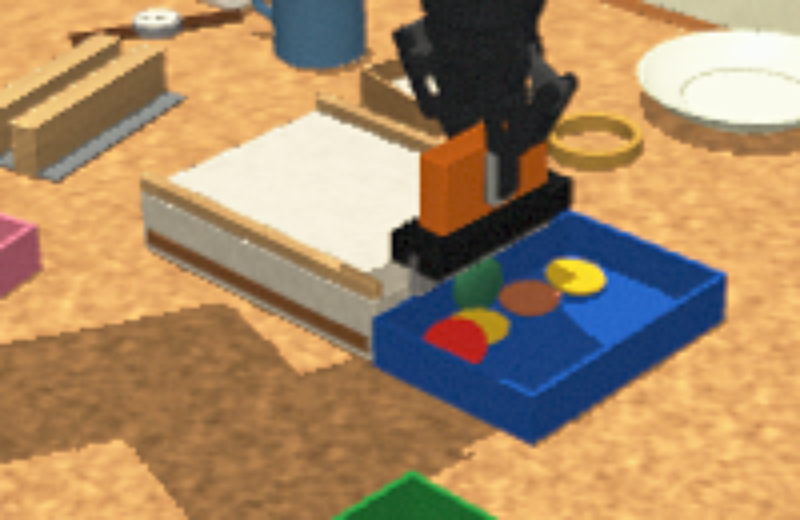

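```bash
python3 -m inch '[[[0,0,0.006,0],[0,0,0.015,0],[0,0,0.02,0],[0,0,0.02,0],[0,0.015,0.005,0],[0,0.03,0,1],[0,0.035,0,1],[0,0.035,0,1]]]' && python3 -m inch '[[[0.002,0.035,0,2],[0.002,0.035,0,2],[0.002,0.035,0,2],[0,0.035,0,2],[0,0.035,0,2],[0,0.03,0,0],[0,0.015,0,0],[0,0,0,0]]]'; python3 st.py;python3 - <<'E'
from h import *
p,d=r.camera("side");cv2.imwrite("pics/s10.png",cv2.resize(p[190:320,220:420,::-1],None,fx=4,fy=4))
E
```

```text
time_s: 26.7
tool_pos: [486.5, 32.5, 177.1]
ee_rot: [0.001, 0.698, 0.716, 0.012]
ft_force: [0.8, -0.1, -2.3]
grip_width: 21.1
time_s: 27.7
tool_pos: [485.7, 267.7, 173.3]
ee_rot: [-0.003, 0.628, 0.778, 0.009]
ft_force: [-0.8, 0.5, -2.9]
grip_width: 21.2
27.7 [485.7 267.7 173.3] jaw 102.2 tilt z [0.43 0.99] F [-0.8  0.5 -2.9] T [-0.01  0.03  0.05] w 21.2
```

View pics/s10.png

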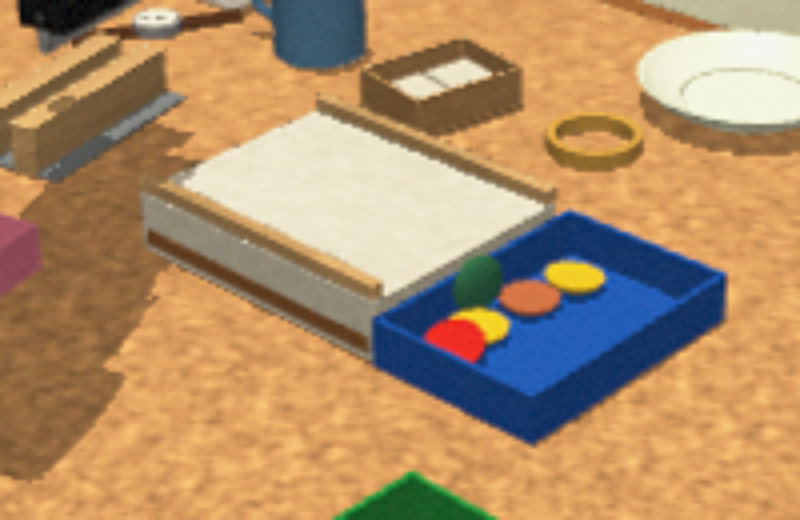

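```bash
python3 -m inch '[[[0.001,0.01,0,-0.5],[0.001,0.01,0,0],[0.002,0.012,0,0],[0.002,0.012,0,0],[0.001,0.01,0,0],[0.001,0.006,0,0],[0,0,0,0],[0,0,0,0]]]'; python3 st.py
```

```text
time_s: 28.75
tool_pos: [494.6, 329.5, 173.2]
ee_rot: [-0.003, 0.633, 0.774, 0.009]
ft_force: [0.3, -0.7, -2.3]
grip_width: 21.4
28.75 [494.6 329.5 173.2] jaw 101.48 tilt z [0.41 0.95] F [ 0.3 -0.7 -2.3] T [-0.02  0.03  0.03] w 21.4
```

```bash
python3 -m inch '[[[0,0.001,-0.01,0],[0,0,-0.015,0],[0,0,-0.015,0],[0,0,-0.012,0],[0,0,-0.006,0],[0,0,0,0],[0,0,0,0],[0,0,0,0]]]'; python3 st.py;python3 - <<'E'
from h import *
p,d=r.camera("side");cv2.imwrite("pics/s11.png",cv2.resize(p[150:280,170:320,::-1],None,fx=4.5,fy=4.5))
E
```

```text
time_s: 29.75
tool_pos: [494.5, 329.7, 110.5]
ee_rot: [-0.003, 0.633, 0.774, 0.008]
ft_force: [-0.2, -0.5, -2.4]
grip_width: 21.4
29.75 [494.5 329.7 110.5] jaw 101.43 tilt z [0.35 0.92] F [-0.2 -0.5 -2.4] T [ 0.02 -0.01  0.02] w 21.4
```

View pics/s11.png

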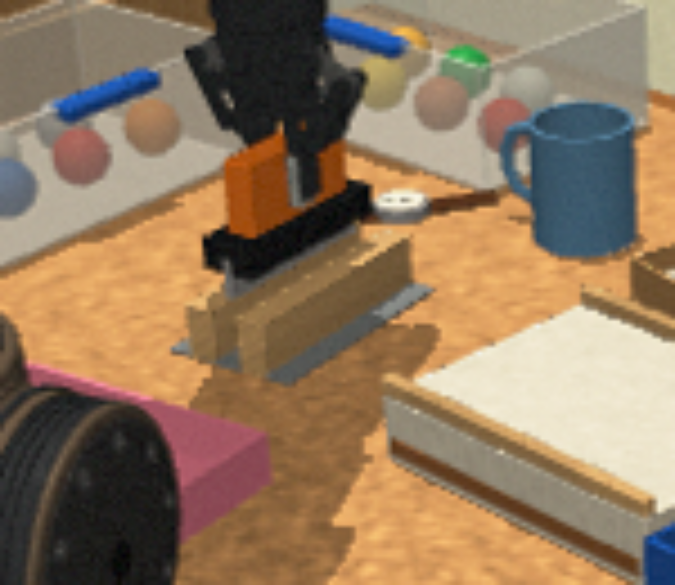

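Blade (about px 290,265) is lined up over the gap between the rails. Lowering.

```bash
python3 -m inch '[[[0,0,-0.004,0],[0,0,-0.004,0],[0,0,-0.004,0],[0,0,-0.003,0],[0,0,-0.002,0],[0,0,0,0],[0,0,0,0],[0,0,0,0]]]'; python3 st.py
```

```text
time_s: 30.8
tool_pos: [494.6, 329.8, 92.7]
ee_rot: [-0.003, 0.633, 0.774, 0.008]
ft_force: [-0.2, 0.7, -3.1]
grip_width: 21.4
30.8 [494.6 329.8  92.7] jaw 101.43 tilt z [0.39 0.94] F [-0.2  0.7 -3.1] T [-0.01 -0.01 -0.07] w 21.4
```

```bash
python3 -m inch '[[[0,0,-0.001,0],[0,0,-0.001,0],[0,0,-0.0005,0],[0,0,-0.0005,0],[0,0,0,0],[0,0,0,0],[0,0,0,0],[0,0,0,0]]]'; python3 st.py
```

```text
time_s: 31.8
tool_pos: [494.6, 329.9, 90.1]
ee_rot: [-0.002, 0.633, 0.774, 0.009]
ft_force: [-1.9, -0.5, -0.6]
grip_width: 21.6
31.8 [494.6 329.9  90.1] jaw 101.43 tilt z [0.42 0.96] F [-1.9 -0.5 -0.6] T [-0.07  0.01 -0.08] w 21.6
```

```bash
python3 -m inch '[[[0,0,-0.0005,0],[0,0,-0.0005,0],[0,0,0,0],[0,0,0,0],[0,0,0,0],[0,0,0,0],[0,0,0,0],[0,0,0,0]]]'; python3 st.py
```

```text
time_s: 32.8
tool_pos: [494.6, 329.9, 89.9]
ee_rot: [-0.002, 0.633, 0.774, 0.009]
ft_force: [-2.0, -1.6, 1.1]
grip_width: 21.4
32.8 [494.6 329.9  89.9] jaw 101.43 tilt z [0.45 0.97] F [-2.  -1.6  1.1] T [-0.21  0.13 -0.08] w 21.4
```

Seated; release, then rise.

```bash
python3 -m inch '[[[0,0,0,0],[0,0,0,0],[0,0,0,0],[0,0,0,0],[0,0,0,0],[0,0,0,0],[0,0,0,0],[0,0,0,0]]]' 0 && python3 st.py && python3 -m inch '[[[0,0,0.01,0],[0,0,0.02,0],[0,0,0.03,0],[0,0,0.04,0],[0,0,0.04,0],[0,0,0.03,0],[0,0,0,0],[0,0,0,0]]]'; python3 - <<'E'
from h import *
import meas
p,d=r.camera("top");cv2.imwrite("pics/t12.png",cv2.resize(p[150:310,130:470,::-1],None,fx=2.35,fy=2.35))
meas.measure(p,r.calibration("top"),("tray","pend"))
p,d=r.camera("side");cv2.imwrite("pics/s12.png",p[:,:,::-1])
p,d=r.camera("wrist");cv2.imwrite("pics/w12.png",p[:,:,::-1])
E
```

```text
time_s: 33.8
tool_pos: [495.0, 330.1, 89.9]
ee_rot: [-0.002, 0.633, 0.774, 0.009]
ft_force: [-0.1, 0.8, 0.0]
grip_width: 85.3
33.8 [495.  330.1  89.9] jaw 101.44 tilt z [0.5 1. ] F [-0.1  0.8  0. ] T [-0.02  0.02 -0.04] w 85.3
time_s: 34.8
tool_pos: [493.9, 329.5, 269.0]
ee_rot: [-0.002, 0.633, 0.774, 0.01]
ft_force: [-0.2, 0.3, 0.4]
grip_width: 85.4
tray [ 338  188   57   83 3121] [ 491.  -141.1] [126.2 186.7] 88.55
  corners [[396.1000061035156, -201.8000030517578], [582.7000122070312, -206.5], [585.9000244140625, -80.30000305175781], [399.29998779296875, -75.5999984741211]]
yel [348 198  14  15 149] [ 545.5 -111. ]
red [346 248  14  14 148] [ 430.9 -108.8]
cop [344 214  15  15 178] [ 507.7 -105.2]
```

View pics/t12.png

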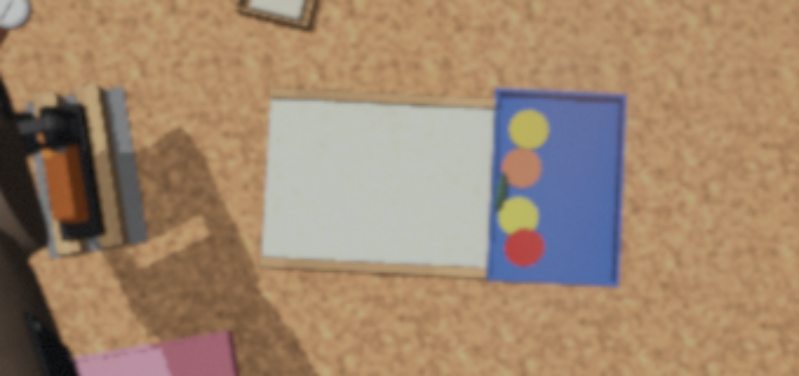

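View pics/s12.png

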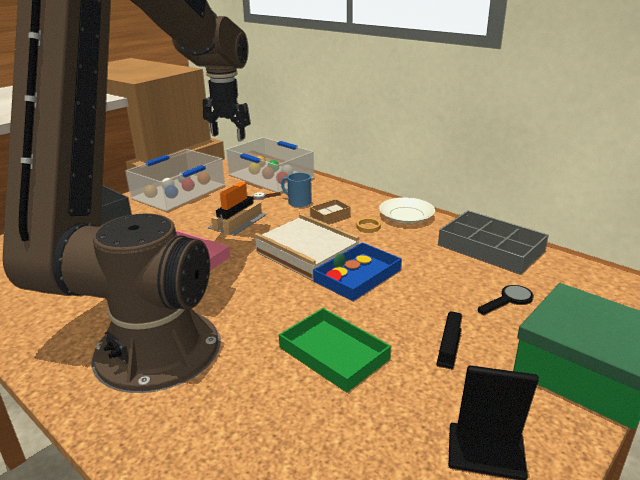

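View pics/w12.png

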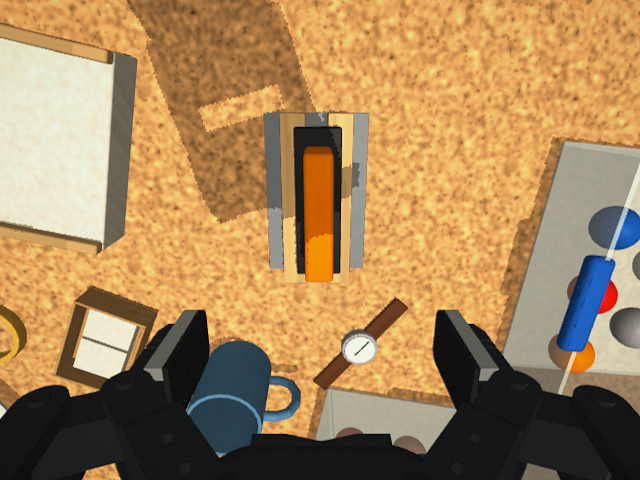

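```bash
python3 - <<'E'
from h import *
import meas
p,d=r.camera("top");cv2.imwrite("pics/t13.png",cv2.resize(p[180:285,310:400,::-1],None,fx=5.5,fy=5.5,interpolation=cv2.INTER_NEAREST))
p,d=r.camera("side");cv2.imwrite("pics/s13.png",cv2.resize(p[225:305,300:410,::-1],None,fx=7,fy=7))
E
```

```text
(no output)
```

View pics/t13.png

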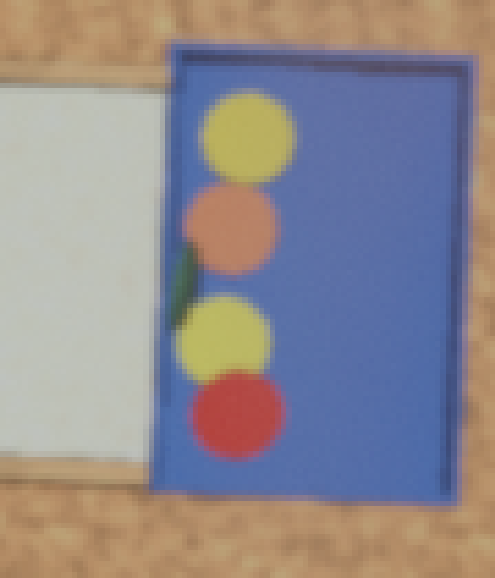

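View pics/s13.png

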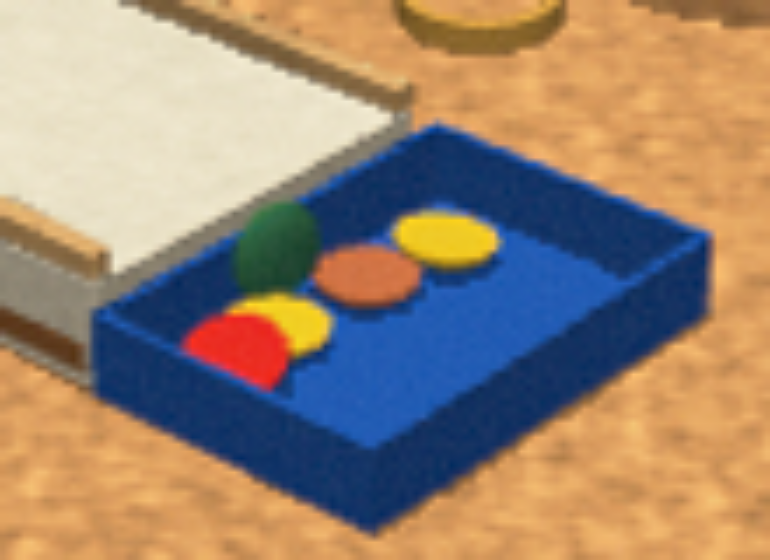

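The close-ups show the tray flush along the board's end (about px column 165 in the top crop). All five pendants are inside it, with the green one leaning upright on the near wall.

```bash
python3 st.py; python3 -c "
from workcell import r
print(r.finish_job())"
```

```text
35.05 [494.1 329.6 268.5] jaw 101.43 tilt z [0.53 1.01] F [ 0.1 -0.3  1.1] T [-0.01 -0.03  0.04] w 85.5
the job is handed in; nothing more can be done
None
```

The job is handed in, after 35 of the 70 s: all five pendants are in the blue tray, and the block is back on its stand.

- **Tray:** I pushed it with both fingers against the board until it stopped, at about 21 N. The last pictures show no gap, and the tray's angle is within about 0.3° of the board's.
- **Wipe:** I felt for the board and touched it with the blade sticking out about 16 to 17 mm. I wiped at roughly 1 to 5 N, in one pass. That is read from the force at the end of each move, so I did not see what happened between readings.
- **Pendants:** All five are inside the tray and the board is clear. The green one stands leaning against the tray wall by the board, and the red one rests partly on a yellow one. Both stayed that way in the later pictures.
- **Scraper block:** It is released with the blade down between the rails. It came down tilted by about 1° and settled when I let go; the wrist picture shows it in line with the rails.
- **Rest of the scene:** Nothing else looks moved, and the gripper ended open and clear of everything.

One reading drifted: the tool stayed tilted by 1 to 1.5° after the fast turns. The shift between gripping the block and wiping was about half a degree, so I left it uncorrected.

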